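# Put a check weight back and slide the case's tapered lid tight

### The arm

A 6-joint arm with a two-finger parallel gripper is mounted at the origin on a cart in front of the work surface, level with it; the furniture and walls round the work are solid. World frame = base frame: x ahead of the robot, y to its left, z up, the work surface at z = 0. Lengths are in m, angles in rad, forces in N, time in s.
With the tool pointing down it reaches from about 0.35 to 0.775 m from the base axis. Payload 7.3 kg.
Tool frame: the origin (TCP) lies at the centre of the arm's flange, where the gripper is bolted on; the fingertips stand 178 mm ahead of it and the grasp point (between the pads) lies 159 mm ahead of it; z points along the fingers, y is the line along which they close (so a half turn about z gives the same grasp; the last joint's range is limited). The gripper opens to 92 mm and grips with 3 to 60 N. Pads are 19 mm wide; open, the fingers measure 130 mm over their backs; the gripper's body (75 mm by 190 mm) begins 47 mm behind the grasp point.
Start: joints at [-1.261, 0.342, 1.524, -0, 1.275, -0.146], TCP at [0.231, -0.471, 0.405] pointing down, gripper open.
Joint ranges: [-2.53, 2.53], [-0.77, 2.02], [0.04, 2.7], [-1, 4.14], [0.28, 2.66], [-3.11, 3.11]. Speed limits (rad/s): [2.57, 2.57, 3.14, 3.14, 3.14, 3.14].

### API

Orientations are given as [roll, pitch, yaw] about the fixed x, y, z axes, in that order (R = Rz(yaw) Ry(pitch) Rx(roll)).
In Python, from cell import telemetry, vision, ticket gives the robot as it stands.
- The arm moves only by the shell command python3 -m crank 'ROWS' [FORCE]. ROWS is JSON, a list of rows, each a list of 5 numbers: the gripper command: -1 is shut, 1 is fully open, values between are in proportion, then the shift along the tool's x, y, z in mm, then the turn about the tool's z in rad. In form: [[fingers, dx, dy, dz, roll], ...]. A call has 1 to 12 rows; each row is the pose to reach, as a shift and turn from the pose commanded when the call began, along the tool's axes at that moment; what a row does not reach only later rows make up. A row lasts 1/12 s, in which the tool goes at most 41.7 mm and 7.16 degrees, less where a joint would pass 70% of its speed; a pose out of reach is approached as far as the arm can. A call with a gripper value outside its range is refused whole. The fingers move at their own pace and stop on an object; FORCE is the grip in N (left out, the last holds). Time passes only in rows, so rows that repeat a pose let the fingers close. It gives the time, the measured TCP pose, the force, the opening and the grip force at its end, in the units of the state.
- telemetry.observe(): the state, without advancing time (a new reading comes with each control period).
- vision.read_camera(name): name is "side" or "top" or "wrist"; returns (picture, depth): 480x640x3 uint8, red, green, blue; 480x640 float32, m along the optical axis (not along the pixel's ray), 0 where there is no reading.
- vision.get_calibration(name): a dict with "camera_matrix" (3x3 intrinsics, pixels), "dist" ([k1, k2, p1, p2, k3] as OpenCV has them; the pictures are not rectified), "rvec" (rotation vector, rad) and "tvec" (3), from world to camera coordinates, as OpenCV has them. Camera axes: x right, y down, z forward; pixel columns grow to the right and rows downward; lengths in m; the calibration is good to about 2 mm. A picture is of the moment at which its call begins: read the wrist's pose just before it. get_calibration takes no time and is no camera call; for the wrist camera it gives the pose at the moment of the call.
- ticket.hand_in(): hands the job in; it is judged then, once.
The state is a dict: "time": time; "qpos": joint angles; "qvel": joint speeds; "joint_efforts": joint torques, N m; "tool_pos": TCP position; "tool_rot": TCP orientation; "contact_force": force on the tool from outside, world axes, zero at the start; "torque": the same for the moment, N m; "opening": finger opening in m; "grip_force": force on a finger pad.
Only numpy, scipy, OpenCV 4.12 (cv2) and the standard library are available. Lean on these libraries where they do the work, as an engineer would, in place of code of your own. Each camera call takes 0.05 s, during which the arm holds its last target. There are 200 camera calls.

### The job

Put the big brass weight back, knob up, into the empty hole of the wooden weight case. Then slide the case's wooden lid, narrow end first, under the two rails from the open end until it wedges tight in the tapered way, so that it stays wedged when you let go. Push it firmly home but do not ram it, set everything down gently, and do not disturb the other weights and the things standing near by.

Things in the scene. Friction and masses are not known exactly. Their poses are not given: they have to be found in the camera images.
- case: Wooden weight case, 176 mm long (its x), 108 wide (y), 55 high, screwed to the bench; origin at the centre of its underside, z up. On top, two dark rails 10 mm high, undercut 25 degrees, form a dovetail way for the lid, open at both ends: wide at the mouth (-x end), each side running in by 3 degrees toward +x. The lid slides toward +x on a ledge 44 mm above the bench, as high as the end walls
- way_mouth (a point): Centre of the way's mouth (-x end of the case) at ledge height. One rail is a strip held by set screws, set differently each time, so no pose tells where the lid wedges: its middle stops anywhere from 18 mm before to 18 mm past the case's middle. Under about 8 N of push it is not tight; 11 to 16 N wedges it well within 1 to 3 mm more; over about 20 N is ramming. It then holds by friction
- big_hole (a point): Centre of the empty round hole, 43 mm across, in the middle of the case, at the hole's mouth 20 mm above the case's underside; it is 12 mm deep (floor 8 mm above the underside). The well above it is 124 x 50 mm, its walls as high as the ledge; the other two weights stand in holes 43 mm to the -x side and 40 mm to the +x side
- lid: Wooden lid, 166 mm long (its x), 9 thick, with slanting edges; underside 81 mm wide at the -x end, 64 at the +x end, the narrow nose that goes in first. About 0.12 kg. Origin at the middle of its underside, z up; it lies flat on the bench at first. In the case its x must point along the case's x. Push it home from behind the pull: a hand that still grips it as it moves back draws it loose again
- lid_pull (a point): Centre of the brass pull on top of the lid, above the lid's origin and 19 mm above its underside. The pull is a bar 14 mm thick along the lid's x, 46 mm long across it, and stands 20 mm above the lid's top face; axes as the lid's
- weight_mid (a point): The big brass weight, half-way up: a round body 38 mm across and 20 mm high with a knob 14 mm across on top, 28 mm high in all, about 0.15 kg, standing on the bench; this point is 14 mm above its underside, z up along its axis
- big_weight: The same big brass weight; origin at the centre of its underside
- mid_weight: Brass weight 30 mm across, 26 mm high, standing in its hole at the case's -x side; origin at the centre of its underside. Leave it there
- small_weight: Brass weight 24 mm across, 32 mm high, standing in its hole at the case's +x side; origin at the centre of its underside. Leave it there
- loupe: Black stand loupe, 39 mm across, 32 mm high, on the bench; origin at the centre of its underside. Leave it alone
- bush_sample: Grey flanged steel bush, 31 mm across, 25 mm high, on the bench; origin at the centre of its underside. Leave it alone
Mind the look-alikes: they are no part of the job. What is shaped like the big_weight but pink is not meant.

How it is judged:
By the outcome, as a careful person would: the job done as asked, in the order asked, and still so for the second after the job is handed in, with the robot touching nothing.
It also fails if it takes over 66 s, if anything falls off the work surface, if the arm or the gripper's body presses on something with over 40 N, if the wrist force passes 120 N, or if a joint passes its speed limit or range.

## Working session

There is one attempt and no reset: what is moved stays moved. The work goes in short steps, Python scripts to look and compute and a shell command to move; the robot and the scene stay as the last step left them, time stands still between calls to the robot, and variables do not carry over. Pictures are saved under pics/ and viewed, at most 13 in all, crops included, and the job is handed in when it is done.

```bash
ls; mkdir -p pics; cat > h.py <<'E'
import numpy as np, cv2
from cell import telemetry, vision
def cam(n):
    c=vision.get_calibration(n); p,d=vision.read_camera(n); return p,d,c
def world(c,d,uv,z=None):
    """pixels -> world by depth (z None) or by plane z"""
    uv=np.atleast_2d(np.array(uv,float)); K=np.array(c['camera_matrix'],float)
    n=cv2.undistortPoints(uv.reshape(-1,1,2),K,np.array(c['dist'],float)).reshape(-1,2)
    r=np.c_[n,np.ones(len(n))]; R,_=cv2.Rodrigues(np.array(c['rvec'],float)); t=np.array(c['tvec'],float).ravel()
    o=-R.T@t; rw=r@R
    if z is None: s=np.array([d[int(round(v)),int(round(u))] for u,v in uv])
    else: s=(z-o[2])/rw[:,2]
    return o+rw*s[:,None]
def cloud(c,d):
    v,u=np.mgrid[0:480,0:640]; uv=np.c_[u.ravel(),v.ravel()]
    return world(c,d,uv).reshape(480,640,3)
def save(p,n): cv2.imwrite('pics/'+n,p[:,:,::-1])
E
python3 - <<'E'
from h import *
for n in ('top','side'):
    p,d,c=cam(n); save(p,n+'0.png'); np.savez(n+'0.npz',p=p,d=d,**{k:np.array(v) for k,v in c.items()})
print(telemetry.observe())
E
```

```text
pics
{'time': 0.1, 'qpos': array([-1.26098787e+00,  3.42625214e-01,  1.52489226e+00, -2.75243416e-05,
        1.27540434e+00, -1.46002468e-01]), 'qvel': array([-0.00115471, -0.00123341, -0.00159308,  0.00115678, -0.00152238,
       -0.00083573]), 'joint_efforts': array([ 1.96685636e-03, -4.32002735e+01, -2.44694835e+01,  7.18951668e-02,
        5.25789033e-02, -4.94292897e-05]), 'tool_pos': array([ 0.23107927, -0.47127892,  0.40413895]), 'tool_rot': array([-3.14027380e+00, -1.67330867e-04,  4.55818844e-01]), 'contact_force': array([ 0.72241702, -0.34746573,  0.59629633]), 'torque': array([-0.0473891 , -0.00177914, -0.0136285 ]), 'grip_force': 0.0, 'opening': 0.0916750185569784}
```

View pics/top0.png

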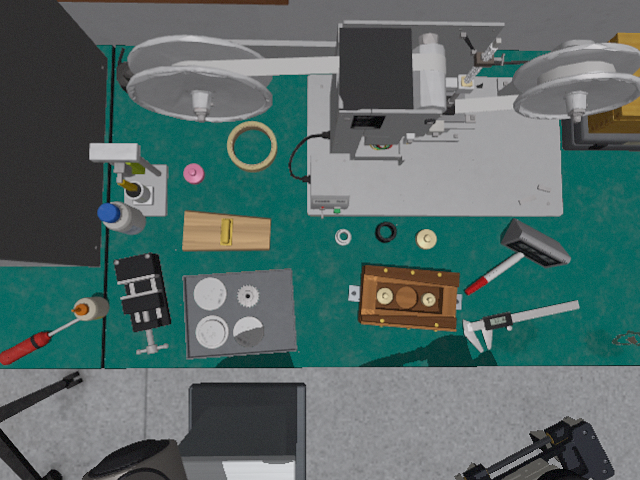

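View pics/side0.png

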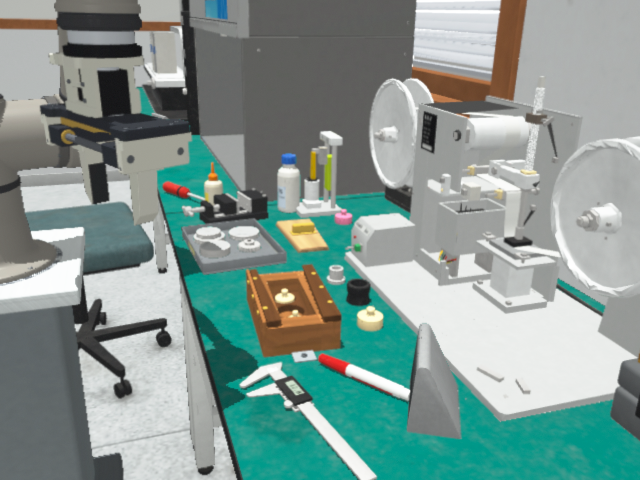

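```bash
python3 - <<'E'
from h import *
f=np.load('top0.npz'); c={k:f[k] for k in('camera_matrix','dist','rvec','tvec')}; p,d=f['p'],f['d']
for n,uv,z in (('weight',(427,239),.02),('loupe',(386,232),.03),('bush',(343,237),.025),('case',(408,297),.05),('pull',(227,231),.029),('pink',(194,173),.02)):
    print(n,world(c,d,[uv],z).round(4),world(c,d,[uv]).round(4))
# rectified patches
def crop(x0,y0,x1,y1,s): return cv2.resize(p[y0:y1,x0:x1],None,fx=s,fy=s,interpolation=cv2.INTER_CUBIC)
a=crop(325,215,475,345,5)[:, :]
save(a,'c1.png')
save(crop(170,200,285,260,6),'c2.png')
P=cloud(c,d)
for v in range(262,334,4): print(v,(P[v,354:468:6,2]*1000).round().astype(int))
E
```

```text
weight [[ 0.5655 -0.4113  0.02  ]] [[ 0.5646 -0.4089  0.0297]]
loupe [[ 0.5778 -0.3306  0.03  ]] [[ 0.581  -0.3355 -0.0008]]
bush [[ 0.5686 -0.249   0.025 ]] [[ 0.5707 -0.2507  0.0014]]
case [[ 0.4553 -0.3668  0.05  ]] [[ 0.4543 -0.3746  0.0113]]
pull [[ 0.5791 -0.0294  0.029 ]] [[ 0.5792 -0.0294  0.0286]]
pink [[0.6919 0.0367 0.02  ]] [[0.6904 0.0352 0.0267]]
262 [ 1  0  2  2  2  3  2  3  0  2 -1  1  1 -1  3  1 -3  1  1]
266 [ 2  2 54 56 54 55  0  2  0  1  2  4  1  4  2  3  0  2  2]
270 [ 3  3 55 53 55 58 56 56 55 57 59 57 57 54 -1  0  3  2 -1]
274 [ 0 -2 52 56 59 55 57 56 58 56 57 57 57 57 54 55 55 56  2]
278 [ 2  0 48 47 45 46 44 54 54 53 56 58 55 57 55 56 56 59  1]
282 [ 3  0 47 47 24 23 41 46 46 47 46 44 52 57 57 56 55 55  0]
286 [ 5  3 46 46 21 22 20 23 23 11 21 22 24 19 44 46 46 55  0]
290 [ 5 10 48 46 22 23 22 23 10  9  9 19 26 20 22 46 46 44  1]
294 [ 7 16 45 48 21 35 24  7  9 10 11 21 31 30 24 44 45 41 -1]
298 [ 4 22 45 48 22 25 22 10  8  8  7 11 30 32 18 45 47  2  1]
302 [ 1 26 48 44 19 22 18 22  8 11  9 23 30 30 23 47 48  6 -2]
306 [ 5 35 48 45 23 23 21 22  9 12 24 20 19 20 22 46 46  2  0]
310 [-1 35 47 42 45 46 45 42 25 22 22 24 22 24 24 47 45  2  1]
314 [ 1 38 45 44 45 45 45 44 47 47 44 42 46 48 45 44 43  3 -1]
318 [ 0 46 56 57 53 56 55 54 55 56 58 53 56 56 52 55 53 53 -1]
322 [ 5 51 52 58 56 47 57 53 58 56 58 56 56 56 58 56 56  0  2]
326 [ 3 -1  1  0  0  0  0 55 57 54 56 57 56 48 53 57 58  2  2]
330 [ 2  4  0  3  1  2  0  3  6  1  5  2  0  3  1  1 57 -1  3]
```

View pics/c1.png

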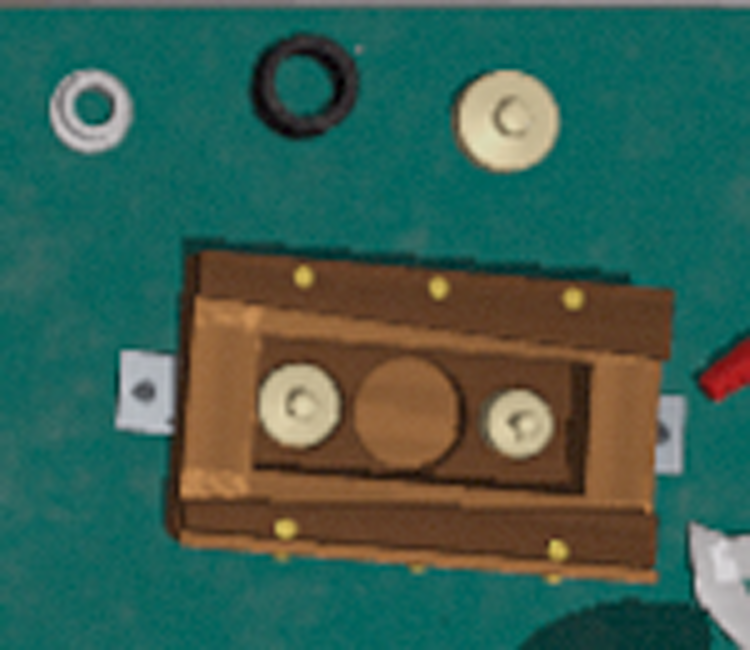

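View pics/c2.png

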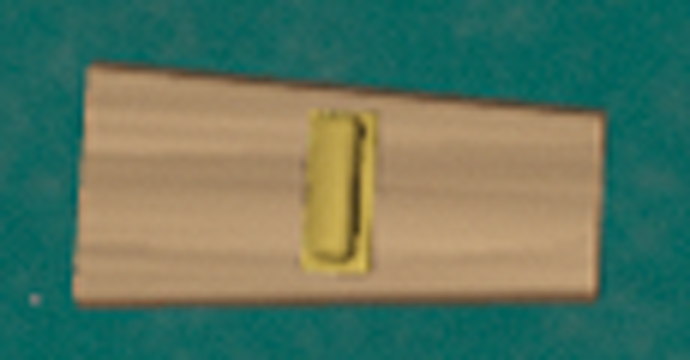

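```bash
python3 - <<'E'
from h import *
f=np.load('top0.npz'); c={k:f[k] for k in('camera_matrix','dist','rvec','tvec')}; p,d=f['p'],f['d']
w=lambda pts,z,o,s: world(c,d,np.array(pts,float)/s+np.array(o),z)
o=(325-.4,215-.4)
A=w([(203,252),(673,290),(657,568),(184,530)],.055,o,5); print('rail',A.round(4),A.mean(0).round(4))
e=A[1]-A[0]+A[2]-A[3]; print('case ang tool yaw',np.arctan2(e[0],-e[1]),np.linalg.norm(e)/2)
print('hole',w([(407,412)],.020,o,5).round(4),'mid knob',w([(302,405)],.035,o,5),'small',w([(525,425)],.04,o,5))
print('weight body',w([(509,121)],.02,o,5),'knob',w([(514,117)],.028,o,5))
o=(170-.4,200-.4)
B=w([(90,64),(605,111),(597,297),(76,298)],.009,o,6); print('lid',B.round(4))
ce=(B[0]+B[3])/2; ne=(B[1]+B[2])/2; e=ne-ce; print((ce+ne)/2,'yaw',np.arctan2(e[0],-e[1]),np.linalg.norm(e), np.linalg.norm(B[0]-B[3]),np.linalg.norm(B[1]-B[2]))
print('pull',w([(333,184)],.029,o,6))
E
```

```text
rail [[ 0.5142 -0.2875  0.055 ]
 [ 0.5002 -0.4617  0.055 ]
 [ 0.3985 -0.4534  0.055 ]
 [ 0.4128 -0.2798  0.055 ]] [ 0.4564 -0.3706  0.055 ]
case ang tool yaw -0.08114992173911201 0.17444880756214712
hole [[ 0.4546 -0.369   0.02  ]] mid knob [[ 0.45762359 -0.32656487  0.035     ]] small [[ 0.45019419 -0.40929238  0.04      ]]
weight body [[ 0.56586474 -0.41011761  0.02      ]] knob [[ 0.5666932  -0.41015557  0.028     ]]
lid [[ 0.6212  0.0557  0.009 ]
 [ 0.6065 -0.1096  0.009 ]
 [ 0.5464 -0.1075  0.009 ]
 [ 0.5458  0.0585  0.009 ]]
[ 0.57997492 -0.0257217   0.009     ] yaw -0.04280797148028334 0.16583798557951202 0.07545766523556999 0.06017357360500297
pull [[ 0.58052422 -0.02584378  0.029     ]]
```

```bash
python3 -m crank '[[0,40,12,9,0.06],[0,80,23,18,0.12],[0,120,34,27,0.2],[0,160,45,36,0.27],[0,200,57,45,0.34],[0,240,68,54,0.4],[0,280,80,64,0.47],[0,310,88,70,0.52],[0,328,93,74,0.537],[0,328,93,74,0.537],[0,328,93,74,0.537]]' 30; python3 - <<'E'
from h import *
print(telemetry.observe()['tool_pos'],telemetry.observe()['tool_rot'])
p,d,c=cam('wrist'); save(p,'w1.png'); np.savez('w1.npz',p=p,d=d,**{k:np.array(v) for k,v in c.items()})
E
```

```text
time: 1.02
tool_pos: [0.5672, -0.4098, 0.3291]
tool_rot: [-3.14, 0.002, -0.079]
contact_force: [-0.2, 0.3, -0.2]
opening: 0.0461
grip_force: 0.0
[ 0.56722865 -0.40981888  0.32914291] [-3.14039409e+00  2.17564320e-03 -7.88814599e-02]
```

View pics/w1.png

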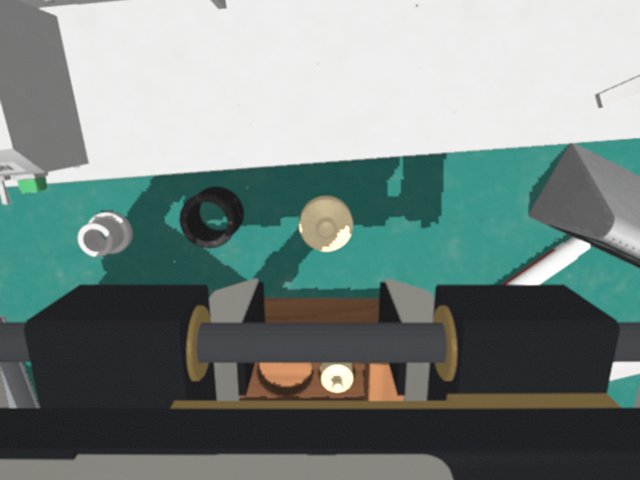

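The wrist picture shows the weight at (326,224) with its knob at (327,229), the loupe at (211,217) and the case behind the fingers.

```bash
python3 - <<'E'
from h import *
f=np.load('w1.npz'); c={k:f[k] for k in('camera_matrix','dist','rvec','tvec')}; p,d=f['p'],f['d']
P=cloud(c,d); m=np.zeros((480,640),bool); m[190:260,290:365]=1
Q=P[m&(d>0)]; b=Q[(Q[:,2]>.015)&(Q[:,2]<.0235)]; k=Q[(Q[:,2]>.0245)&(Q[:,2]<.034)]
mid=lambda q:(q.min(0)+q.max(0))/2
for q in(b,k): print(len(q),q.mean(0),mid(q),np.ptp(q,axis=0))
print(world(c,d,[(327,228.5)],.028),world(c,d,[(326,221)],.02))
print(world(c,d,[(285,368)],.008), world(c,d,[(337,380)],.04))
E
```

```text
647 [ 0.56725189 -0.41224788  0.01564292] [ 0.56698286 -0.41301003  0.01920508] [0.03652196 0.03659323 0.00840884]
264 [ 0.56733003 -0.41304626  0.02622505] [ 0.56711257 -0.41300072  0.0264859 ] [0.01226393 0.01244837 0.00389335]
[[ 0.56781375 -0.41373478  0.028     ]] [[ 0.57118996 -0.4134003   0.02      ]]
[[ 0.4511753  -0.37162523  0.008     ]] [[ 0.45850061 -0.41251606  0.04      ]]
```

```bash
python3 -m crank '[[0,0,2,35,0],[0,0,2,70,0],[0,0,2,95,0],[0,0,2,110,0],[0,0,2,120,0],[0,0,2,126,0],[0,0,2,128,0],[0,0,2,128.5,0],[0,0,2,128.5,0]]' 25 && python3 -m crank '[[-0.5,0,0,0,0],[-0.7,0,0,0,0],[-0.8,0,0,0,0],[-0.9,0,0,0,0],[-1,0,0,0,0],[-1,0,0,0,0],[-1,0,0,0,0],[-1,0,0,0,0]]' 25
```

```text
time: 1.82
tool_pos: [0.5665, -0.413, 0.2037]
tool_rot: [3.14, -0.002, -0.081]
contact_force: [0.2, -0.5, -0.7]
opening: 0.0462
grip_force: 0.0
time: 2.48
tool_pos: [0.5665, -0.4126, 0.2023]
tool_rot: [3.141, -0.0, -0.081]
contact_force: [-0.9, 0.5, 0.6]
opening: 0.009
grip_force: 24.9
```

```bash
python3 -m crank '[[-0.4,0,0,0,0],[-0.4,0,0,0,0],[-0.4,0,0,1,0],[-0.4,0,0,2,0],[-0.4,0,0,2.5,0],[-0.4,0,0,2.5,0],[-0.6,0,0,2.5,0],[-0.8,0,0,2.5,0],[-1,0,0,2.5,0],[-1,0,0,2.5,0],[-1,0,0,2.5,0],[-1,0,0,2.5,0]]' 30; python3 - <<'E'
from h import *
print(telemetry.observe()['opening'],telemetry.observe()['tool_pos'])
p,d,c=cam('side'); save(cv2.resize(p[260:360,300:440],None,fx=5,fy=5,interpolation=cv2.INTER_CUBIC),'s1.png')
E
```

```text
time: 3.48
tool_pos: [0.5664, -0.4125, 0.1998]
tool_rot: [3.141, -0.0, -0.081]
contact_force: [0.3, -0.1, 0.2]
opening: 0.0101
grip_force: 29.9
0.01006542601907661 [ 0.56641762 -0.41253288  0.19977178]
```

View pics/s1.png

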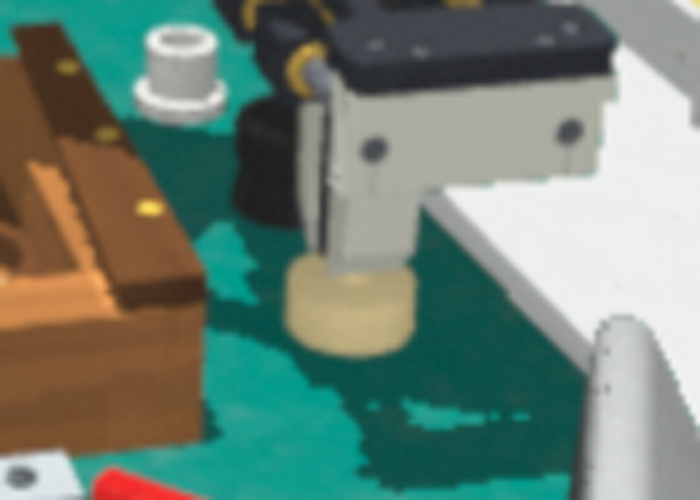

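```bash
python3 -m crank '[[-1,0,0,-5,0],[-1,0,0,-25,0],[-1,0,0,-55,0],[-1,0,0,-85,0],[-1,-20,-6,-100,0],[-1,-50,-15,-100,0],[-1,-80,-23,-100,0],[-1,-100,-29,-100,0],[-1,-110,-31,-100,0],[-1,-114,-32,-100,0],[-1,-114,-32,-100,0],[-1,-114,-32,-100,0]]'; python3 - <<'E'
from h import *
print(telemetry.observe()['opening'],telemetry.observe()['tool_pos'])
f=np.load('w1.npz')
p,d,c=cam('wrist'); save(p,'w2.png'); np.savez('w2.npz',p=p,d=d,**{k:np.array(v) for k,v in c.items()})
p,d,c=cam('top'); save(cv2.resize(p[225:345,325:475],None,fx=5,fy=5),'t2.png'); np.savez('t2.npz',p=p,d=d,**{k:np.array(v) for k,v in c.items()})
E
```

```text
time: 4.53
tool_pos: [0.4558, -0.3717, 0.3001]
tool_rot: [3.141, -0.001, -0.081]
contact_force: [-0.6, 0.1, -1.6]
opening: 0.0098
grip_force: 29.8
0.009776516495067965 [ 0.45582328 -0.37168728  0.30006257]
```

View pics/w2.png

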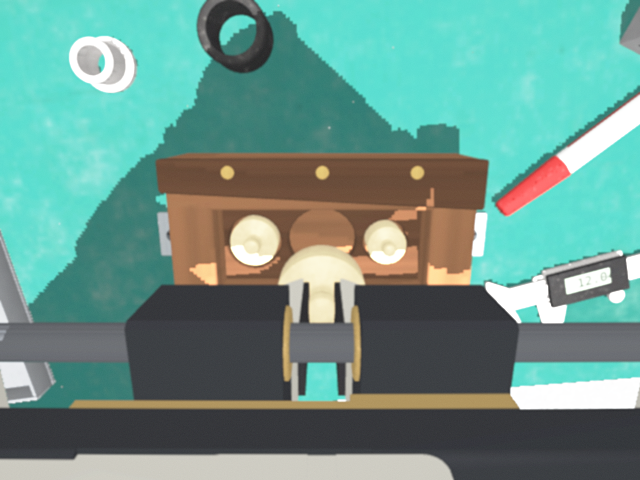

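The wrist picture shows the held weight at (321,270), the hole at (322,232), and the two neighbours' knobs at (252,246) and (386,243).

```bash
python3 - <<'E'
from h import *
f=np.load('w2.npz'); c={k:f[k] for k in('camera_matrix','dist','rvec','tvec')}; p,d=f['p'],f['d']
P=cloud(c,d); X=P.reshape(-1,3); 
uv=np.c_[np.tile(np.arange(640),480),np.repeat(np.arange(480),640)]
yaw=-.081; ex=np.array([-.081,-.9967]); ey=np.array([.9967,-.081])
L=np.c_[(X[:,:2]-[.4558,-.3717])@ex,(X[:,:2]-[.4558,-.3717])@ey,X[:,2]]*1000
ok=(d.ravel()>0)&(uv[:,1]<284)
def rep(n,m): 
    q=L[m&ok]; print(n,len(q),q.min(0).round(1),q.max(0).round(1),np.median(q,0).round(1))
box=lambda u0,u1,v0,v1:(uv[:,0]>u0)&(uv[:,0]<u1)&(uv[:,1]>v0)&(uv[:,1]<v1)
rep('far rail top',box(150,500,150,215)&(L[:,2]>52)&(L[:,2]<60))
rep('hole floor',box(280,365,200,250)&(L[:,2]<13)&(L[:,2]>4)&(abs(L[:,1])<26))
rep('mid body',box(222,285,205,275)&(L[:,2]<29)&(L[:,2]>23))
rep('mid knob',box(222,285,205,275)&(L[:,2]<40)&(L[:,2]>31))
rep('small body',box(360,412,205,275)&(L[:,2]<36)&(L[:,2]>26))
rep('small knob',box(360,412,205,275)&(L[:,2]<50)&(L[:,2]>36.5))
rep('held',box(270,370,235,284)&(L[:,2]<110)&(L[:,2]>80))
h=np.array([(322,208),(290,228),(355,228)]);W=world(c,d,h,.02);print(((W[:,:2]-[.4558,-.3717])@np.c_[ex,ey]*1000).round(1))
E
```

```text
far rail top 11825 [-86.8  25.9  52. ] [88.8 52.7 56. ] [11.4 41.7 52.9]
hole floor 2149 [-20.6 -11.1   4. ] [29.  16.3 12.9] [1.  2.  6.3]
mid body 51 [-61.5 -21.6  23. ] [-37.5   4.3  28.5] [-60.7  -7.2  24.3]
mid knob 197 [-46.9  -6.1  31. ] [-35.   23.4  39.7] [-41.8  -1.   32.2]
small body 822 [ 29.2 -13.   26. ] [52.3 10.3 36. ] [39.6  0.4 26.9]
small knob 344 [22.8 -5.7 36.5] [51.4 25.9 44. ] [39.8 23.9 41.4]
held 528 [-17.8   5.7  98.4] [ 18.6  19.9 110. ] [  0.2  17.8 104.9]
[[  1.   20.1]
 [-19.    7.4]
 [ 21.6   7.4]]
```

```bash
python3 -m crank '[[-1,-1,0.5,25,0],[-1,-1.7,0.5,50,0],[-1,-1.7,0.5,65,0],[-1,-1.7,0.5,73,0],[-1,-1.7,0.5,76,0],[-1,-1.7,0.5,78,0],[-1,-1.7,0.5,80,0],[-1,-1.7,0.5,82,0],[-1,-1.7,0.5,84,0],[-1,-1.7,0.5,84,0]]'; python3 -c "
from cell import telemetry as t;print(t.observe()['contact_force'],t.observe()['torque'])"
```

```text
time: 5.47
tool_pos: [0.4537, -0.3718, 0.216]
tool_rot: [3.141, -0.0, -0.081]
contact_force: [-0.7, 0.3, -2.3]
opening: 0.0094
grip_force: 29.8
[-0.66992703  0.33338227 -2.29846595] [-0.00249449  0.02075992 -0.03314908]
```

```bash
python3 -m crank '[[-1,0,0,1.5,0],[-1,0,0,3,0],[-1,0,0,4.5,0],[-1,0,0,5.5,0],[-1,0,0,6.5,0],[-1,0,0,7,0],[-1,0,0,7.5,0],[-1,0,0,7.5,0]]'
```

```text
time: 6.13
tool_pos: [0.4536, -0.3718, 0.2081]
tool_rot: [-3.142, 0.0, -0.081]
contact_force: [-0.0, 0.6, -1.9]
opening: 0.0097
grip_force: 29.8
```

```bash
python3 -m crank '[[-1,0,0,0.5,0],[-1,0,0,0.5,0],[-0.75,0,0,0.5,0],[-0.65,0,0,0.5,0],[-0.62,0,0,0.5,0],[-0.62,0,0,0.5,0],[-0.62,0,0,-2,0],[-0.62,0,0,-6,0],[-0.62,0,0,-12,0],[-0.62,0,0,-25,0],[-0.62,0,0,-50,0],[-0.62,0,0,-90,0]]' && python3 -m crank '[[0,0,0,-15,0],[0,0,0,-15,0],[0,0,0,-15,0]]'; python3 - <<'E'
from h import *
p,d,c=cam('wrist'); save(p[150:300,150:500].repeat(2,0).repeat(2,1),'w3.png')
print(telemetry.observe()['tool_pos'])
E
```

```text
time: 7.13
tool_pos: [0.4529, -0.371, 0.2966]
tool_rot: [-3.137, 0.005, -0.081]
contact_force: [1.3, -0.9, -0.3]
opening: 0.0175
grip_force: 0.0
time: 7.38
tool_pos: [0.4537, -0.3717, 0.3146]
tool_rot: [3.14, -0.002, -0.081]
contact_force: [-0.1, -0.5, -0.5]
opening: 0.0327
grip_force: 0.0
[ 0.45340945 -0.37148336  0.3130994 ]
```

View pics/w3.png

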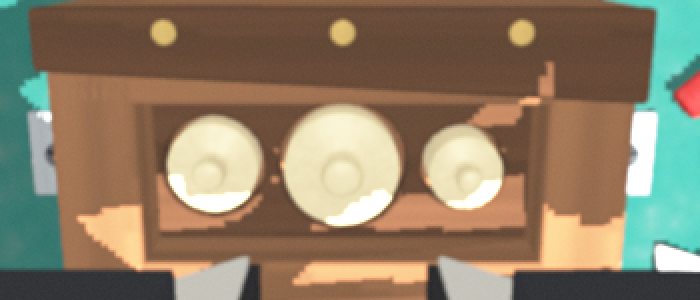

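The weight sits flat in its hole, concentric, neighbours undisturbed. Next, the lid.

```bash
python3 -m crank '[[0,10,-35,0,0],[0,20,-72,0,-0.01],[0,30,-108,0,-0.02],[0,40,-144,0,-0.03],[0,50,-180,0,-0.038],[0,60,-216,0,-0.038],[0,70,-252,0,-0.038],[0,80,-288,0,-0.038],[0,90,-324,0,-0.038],[0,98,-345,0,-0.038],[0,98,-352,0,-0.038],[0,98,-352,0,-0.038]]' && python3 -m crank '[[0,0,0,0,0],[0,0,0,0,0]]'; python3 - <<'E'
from h import *
print(telemetry.observe()['tool_pos'],telemetry.observe()['tool_rot'])
p,d,c=cam('wrist'); save(p,'w4.png'); np.savez('w4.npz',p=p,d=d,**{k:np.array(v) for k,v in c.items()})
E
```

```text
time: 8.43
tool_pos: [0.5796, -0.0271, 0.3115]
tool_rot: [-3.141, 0.003, -0.04]
contact_force: [0.3, -0.3, -0.4]
opening: 0.0457
grip_force: 0.0
time: 8.6
tool_pos: [0.5794, -0.0302, 0.3125]
tool_rot: [3.141, 0.002, -0.044]
contact_force: [-0.6, -1.5, -0.6]
opening: 0.0457
grip_force: 0.0
[ 0.57938686 -0.03015562  0.3125214 ] [ 3.14126596e+00  1.56828250e-03 -4.44792443e-02]
```

View pics/w4.png

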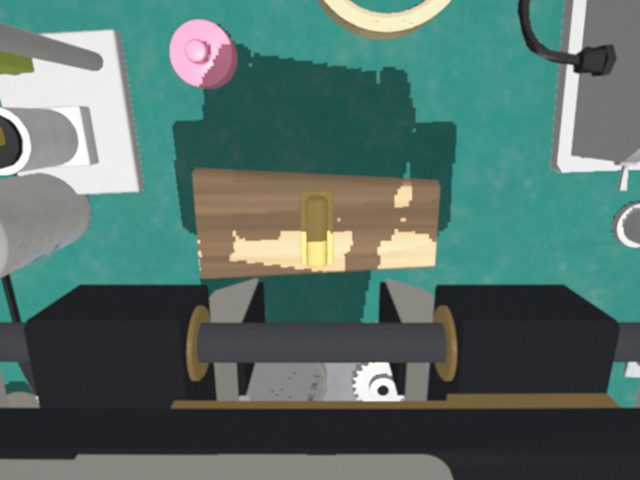

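Lid corners are at (194,169), (439,181), (436,266), (201,277), the pull spans (301–332, 192–268).

```bash
python3 - <<'E'
from h import *
f=np.load('w4.npz'); c={k:f[k] for k in('camera_matrix','dist','rvec','tvec')}; p,d=f['p'],f['d']
B=world(c,d,[(194,169),(439,181),(436,266),(201,277)],.003); ce=(B[0]+B[3])/2; ne=(B[1]+B[2])/2; e=ne-ce
print('ctr',(ce+ne)/2,'yaw',np.arctan2(e[0],-e[1]),np.linalg.norm(e),np.linalg.norm(B[0]-B[3]),np.linalg.norm(B[1]-B[2]))
w=B[0]-B[3];n=B[1]-B[2]; print('end dirs',np.arctan2(w[1],w[0]),np.arctan2(n[1],n[0]))
P=cloud(c,d); m=np.zeros((480,640),bool); m[185:275,292:342]=1
Q=P[m&(d>0)]; k=Q[(Q[:,2]>.021)&(Q[:,2]<.035)]; print('pull',len(k),k.mean(0),(k.min(0)+k.max(0))/2,np.ptp(k,axis=0))
E
```

```text
ctr [ 0.58110551 -0.02815053  0.003     ] yaw -0.04414379630427391 0.16681256235755054 0.0771416286821252 0.06080891044111116
end dirs -0.05810774795866875 -0.007022186976531714
pull 1488 [ 0.58167465 -0.02764734  0.02664625] [ 0.5803565  -0.02743846  0.02520901] [0.04613928 0.01550328 0.008221  ]
```

```bash
python3 -m crank '[[0,1.6,-2.4,35,0],[0,1.6,-2.4,70,0],[0,1.6,-2.4,95,0],[0,1.6,-2.4,108,0],[0,1.6,-2.4,114,0],[0,1.6,-2.4,117,0],[0,1.6,-2.4,119,0],[0,1.6,-2.4,119,0],[0,1.6,-2.4,119,0]]' 25
```

```text
time: 9.4
tool_pos: [0.5819, -0.0268, 0.1953]
tool_rot: [3.141, -0.002, -0.044]
contact_force: [-0.4, -0.1, -1.1]
opening: 0.0459
grip_force: 0.0
```

```bash
python3 -m crank '[[0,0,1,2,0],[0,0,1,4,0],[0,0,1,5,0],[-0.3,0,1,5,0],[-0.5,0,1,5,0],[-0.6,0,1,5,0],[-0.68,0,1,5,0],[-0.75,0,1,5,0],[-1,0,1,5,0],[-1,0,1,5,0],[-1,0,1,5,0]]' 40;  python3 -c "
from cell import telemetry as t;print(t.observe())"
```

```text
time: 10.32
tool_pos: [0.5816, -0.0275, 0.1892]
tool_rot: [3.142, -0.0, -0.043]
contact_force: [0.0, -0.5, 0.9]
opening: 0.0138
grip_force: 40.0
{'time': 10.3167, 'qpos': array([-1.78866377e-01,  6.88418378e-01,  1.59942834e+00, -1.06027391e-04,
        8.53682961e-01,  1.43514752e+00]), 'qvel': array([ 0.00010705, -0.00063121,  0.00167686, -0.00019425, -0.00064263,
       -0.00035934]), 'joint_efforts': array([-1.06384889e-01, -5.31952178e+01, -1.79250151e+01, -6.24485663e-03,
       -7.91501021e-02,  2.56289393e-03]), 'tool_pos': array([ 0.58155292, -0.02751669,  0.18922406]), 'tool_rot': array([ 3.14150495e+00, -5.15886527e-05, -4.31478873e-02]), 'contact_force': array([ 0.02299901, -0.50033753,  0.85415108]), 'torque': array([ 0.0823282 ,  0.02074467, -0.00462906]), 'grip_force': 40.00005662441254, 'opening': 0.013792081029783142}
```

```bash
python3 - <<'E'
from h import *
f=np.load('top0.npz'); c={k:f[k] for k in('camera_matrix','dist','rvec','tvec')}
P=cloud(c,f['d'])[265:360,182:350]; print('tray z max/99%',P[...,2].max(),np.percentile(P[...,2],99), P[...,1][P[...,2]>.008].min())
f=np.load('w2.npz'); c={k:f[k] for k in('camera_matrix','dist','rvec','tvec')}; X=cloud(c,f['d'])[140:284].reshape(-1,3)
ex=np.array([-.081,-.9967]); ey=np.array([.9967,-.081]); L=np.c_[(X[:,:2]-[.4542,-.3722])@ex,(X[:,:2]-[.4542,-.3722])@ey,X[:,2]]*1000
R=L[(L[:,2]>50.5)&(L[:,2]<57)&(L[:,1]>15)]
bx=np.arange(-80,81,8); o=[];i=[]
for b in bx:
    q=R[abs(R[:,0]-b)<3,1]; o.append(np.percentile(q,99)); i.append(np.percentile(q,1))
print('outer',np.polyfit(bx,o,1),'inner',np.polyfit(bx,i,1)); print(np.round(o,1),np.round(i,1))
E
```

```text
tray z max/99% 0.9865559766184385 0.02764475423291212 -0.17913392325779803
outer [-3.80597080e-03  5.39260337e+01] inner [-0.05315382 32.00134488]
[54.2 54.2 54.2 54.1 54.1 54.1 54.1 54.1 54.1 53.7 54.  53.7 54.  54.
 54.  53.7 53.6 53.6 53.7 53.6 53.6] [36.2 35.6 35.6 35.1 34.5 34.  33.9 33.5 32.9 32.3 31.8 31.7 31.2 30.6
 30.2 29.8 29.6 29.1 28.5 28.  27.9]
```

```bash
python3 -m crank '[[-1,0,0,-4,0],[-1,0,0,-15,0],[-1,0,0,-35,0],[-1,-5,8,-55,0],[-1,-20,30,-68,0],[-1,-38,60,-70,0.01],[-1,-58,90,-70,0.02],[-1,-78,120,-70,0.03],[-1,-93,143,-70,0.04],[-1,-101,155,-70,0.04],[-1,-105,160,-70,0.04],[-1,-105,160,-70,0.04]]' && python3 -m crank '[[-1,0,0,5,0],[-1,0,0,12,0],[-1,0,0,18,0],[-1,0,0,22,0],[-1,0,0,22,0],[-1,0,0,22,0]]'
```

```text
time: 11.32
tool_pos: [0.4692, -0.1837, 0.26]
tool_rot: [3.141, -0.001, -0.085]
contact_force: [-0.2, -0.0, -0.5]
opening: 0.0135
grip_force: 40.0
time: 11.82
tool_pos: [0.4699, -0.1824, 0.2367]
tool_rot: [-3.141, 0.001, -0.082]
contact_force: [-0.6, -0.2, -0.5]
opening: 0.0134
grip_force: 40.0
```

```bash
python3 - <<'E'
from h import *
s=telemetry.observe();print(s['tool_pos'],s['tool_rot'],s['contact_force'],s['opening'])
p,d,c=cam('wrist'); save(p,'w5.png'); np.savez('w5.npz',p=p,d=d,**{k:np.array(v) for k,v in c.items()})
X=cloud(c,d)[:284].reshape(-1,3)
ex=np.array([-.083,-.9966]); ey=np.array([.9966,-.083]); L=np.c_[(X[:,:2]-[.4542,-.3722])@ex,(X[:,:2]-[.4542,-.3722])@ey,X[:,2]]*1000
for z0,z1 in((48,60),):
  R=L[(L[:,2]>z0)&(L[:,2]<z1)]
  for b in np.arange(-270,-60,15):
    q=R[abs(R[:,0]-b)<3]; print(b,len(q),q[:,1].min().round(1) if len(q) else '',np.percentile(q[:,1],99.5).round(1) if len(q) else '',np.median(q[:,2]) if len(q) else '')
  print('nose',np.percentile(R[(R[:,0]<-92)][:,0],99.8))
E
```

```text
[ 0.46988048 -0.18241412  0.23665107] [-3.14117158e+00  1.03014141e-03 -8.23863120e-02] [-0.56652895 -0.247707   -0.53489628] 0.013407295145509535
-270 1092 7.9 37.7 54.52570371201769
-255 1107 7.8 36.9 54.53484658140606
-240 1084 8.0 36.2 54.53656134997995
-225 1048 7.9 35.3 54.579224183349886
-210 1022 7.7 34.8 54.58014995974159
-195 649 13.4 34.0 54.855113978281054
-180 901 9.4 33.2 55.13843803947033
-165 921 7.7 32.1 54.590336978899614
-150 892 8.0 31.6 54.58690923907015
-135 871 7.9 30.7 54.605538892594815
-120 854 8.1 30.0 54.5888745617691
-105 39 9.2 29.1 53.28802227511889
-90 413 36.5 53.7 51.01653462561737
-75 731 35.6 53.8 52.94756665038483
nose -108.15489495414845
```

View pics/w5.png

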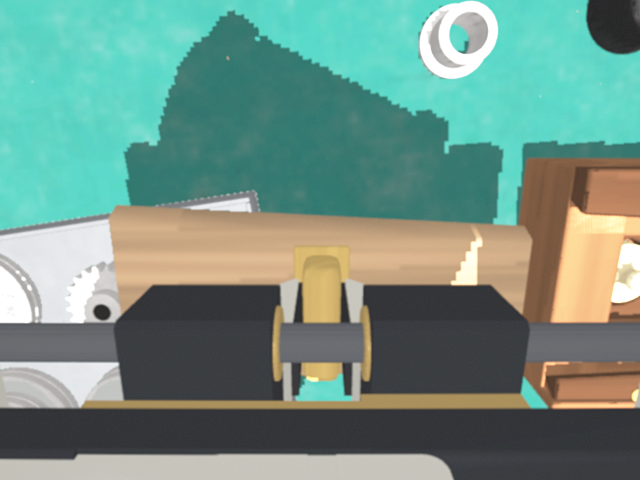

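```bash
python3 -m crank '[[-1,0,8,0,0],[-1,0,18,0,0],[-1,0,28,0,0],[-1,0,38,0,0],[-1,0,48,0,0],[-1,0,58,0,0],[-1,0,68,0,0],[-1,0,78,0.5,0],[-1,0,88,1,0],[-1,0,96,1.5,0],[-1,0,100,2,0],[-1,0,100,2,0]]' && python3 -m crank '[[-1,0,5,0,0],[-1,0,10,0.3,0],[-1,0,15,0.5,0],[-1,0,20,0.5,0],[-1,0,25,0.5,0],[-1,0,30,0.5,0],[-1,0,35,0.5,0],[-1,0,40,0.5,0],[-1,0,45,0.5,0],[-1,0,45,0.5,0]]'
```

```text
time: 12.87
tool_pos: [0.4613, -0.2834, 0.2351]
tool_rot: [3.141, -0.0, -0.084]
contact_force: [0.1, 0.4, -1.8]
opening: 0.0139
grip_force: 40.0
time: 13.7
tool_pos: [0.4576, -0.3284, 0.2348]
tool_rot: [3.141, -0.0, -0.084]
contact_force: [0.3, -0.3, -0.7]
opening: 0.0139
grip_force: 40.0
```

```bash
python3 -m crank '[[-1,0,2,0.4,0],[-1,0,4,0.8,0],[-1,0,6,1.2,0],[-1,0,8,1.2,0],[-1,0,10,1.2,0],[-1,0,12,1.2,0],[-1,0,14,1.2,0],[-1,0,16,1.2,0],[-1,0,16,1.2,0]]'
```

```text
time: 14.45
tool_pos: [0.4563, -0.3437, 0.2336]
tool_rot: [3.141, -0.0, -0.083]
contact_force: [0.6, 0.4, -1.0]
opening: 0.014
grip_force: 40.0
```

```bash
python3 -m crank '[[-1,0,1,0,0],[-1,0,2,0,0],[-1,0,3,0,0],[-1,0,4,0,0],[-1,0,5,0,0],[-1,0,6,0,0],[-1,0,7,0,0],[-1,0,8,0,0],[-1,0,8,0,0]]'
```

```text
time: 15.2
tool_pos: [0.4557, -0.3515, 0.2335]
tool_rot: [3.141, -0.0, -0.083]
contact_force: [-0.1, -0.6, -0.7]
opening: 0.0135
grip_force: 40.0
```

```bash
python3 -m crank '[[-1,0,1,0,0],[-1,0,2,0,0],[-1,0,3,0,0],[-1,0,4,0,0],[-1,0,5,0,0],[-1,0,5,0,0]]';python3 -m crank '[[-1,0,1,0,0],[-1,0,2,0,0],[-1,0,3,0,0],[-1,0,4,0,0],[-1,0,5,0,0],[-1,0,5,0,0]]'
```

```text
time: 15.7
tool_pos: [0.4552, -0.3564, 0.2335]
tool_rot: [3.141, -0.0, -0.083]
contact_force: [-0.2, 0.1, -0.5]
opening: 0.014
grip_force: 40.0
time: 16.2
tool_pos: [0.4548, -0.3614, 0.2336]
tool_rot: [3.141, -0.0, -0.083]
contact_force: [0.2, -1.2, -0.8]
opening: 0.0137
grip_force: 40.0
```

```bash
python3 -m crank '[[-1,0,0,0.3,0],[-1,0,0,0.3,0],[-0.75,0,0,0.3,0],[-0.65,0,0,0.3,0],[-0.5,0,0,0.3,0],[-0.5,0,0,0.3,0],[-0.5,0,0,0.3,0],[-0.5,0,0,0.3,0]]' 60
```

```text
time: 16.87
tool_pos: [0.4549, -0.3612, 0.2333]
tool_rot: [3.141, -0.0, -0.083]
contact_force: [-0.3, -0.7, 0.0]
opening: 0.0228
grip_force: 0.0
```

```bash
python3 -m crank '[[-0.5,0,1,0,0],[-0.5,0,2,0,0],[-0.5,0,3,0,0],[-0.5,0,4,0,0],[-0.5,0,5,0,0],[-0.5,0,6,0,0],[-0.5,0,7,0,0],[-0.5,0,8,0,0],[-0.5,0,8,0,0]]'; python3 -m crank '[[-0.5,0,1,0,0],[-0.5,0,2,0,0],[-0.5,0,3,0,0],[-0.5,0,4,0,0],[-0.5,0,4,0,0]]'
```

```text
time: 17.62
tool_pos: [0.4541, -0.3694, 0.2332]
tool_rot: [3.141, -0.0, -0.083]
contact_force: [0.1, 0.6, 0.5]
opening: 0.023
grip_force: 0.0
time: 18.03
tool_pos: [0.4538, -0.3734, 0.2332]
tool_rot: [3.141, -0.0, -0.083]
contact_force: [-0.3, 0.2, 1.0]
opening: 0.0228
grip_force: 0.0
```

```bash
python3 -m crank '[[-0.5,0,1,0,0],[-0.5,0,2,0,0],[-0.5,0,3,0,0],[-0.5,0,3,0,0]]'; python3 -m crank '[[-0.5,0,1,0,0],[-0.5,0,2,0,0],[-0.5,0,3,0,0],[-0.5,0,3,0,0]]'
```

```text
time: 18.37
tool_pos: [0.4536, -0.3763, 0.2332]
tool_rot: [3.141, -0.0, -0.083]
contact_force: [1.0, 0.3, 0.2]
opening: 0.0231
grip_force: 0.2
time: 18.7
tool_pos: [0.4533, -0.3794, 0.2333]
tool_rot: [3.141, -0.0, -0.083]
contact_force: [1.4, 0.9, -0.1]
opening: 0.0229
grip_force: 0.3
```

```bash
python3 -m crank '[[-0.5,0,0.7,0,0],[-0.5,0,1.4,0,0],[-0.5,0,2,0,0],[-0.5,0,2,0,0]]'; python3 -m crank '[[-0.5,0,0.7,0,0],[-0.5,0,1.4,0,0],[-0.5,0,2,0,0],[-0.5,0,2,0,0]]'
```

```text
time: 19.03
tool_pos: [0.4532, -0.3813, 0.2332]
tool_rot: [3.141, -0.0, -0.083]
contact_force: [1.1, 0.7, 0.0]
opening: 0.0232
grip_force: 0.6
time: 19.37
tool_pos: [0.453, -0.3833, 0.2333]
tool_rot: [3.141, -0.0, -0.083]
contact_force: [0.8, 0.6, -0.4]
opening: 0.0232
grip_force: 0.6
```

```bash
for i in 1 2; do python3 -m crank '[[-0.5,0,0.7,0,0],[-0.5,0,1.4,0,0],[-0.5,0,2,0,0],[-0.5,0,2,0,0]]' | grep -E 'pos|contact'; done; python3 - <<'E'
from h import *
p,d,c=cam('side'); save(cv2.resize(p[240:360,220:360],None,fx=5,fy=5,interpolation=cv2.INTER_CUBIC),'s2.png')
E
```

```text
tool_pos: [0.4528, -0.3853, 0.2332]
contact_force: [0.5, 1.6, 0.2]
tool_pos: [0.4526, -0.3873, 0.2332]
contact_force: [-0.1, 0.4, 0.9]
```

View pics/s2.png

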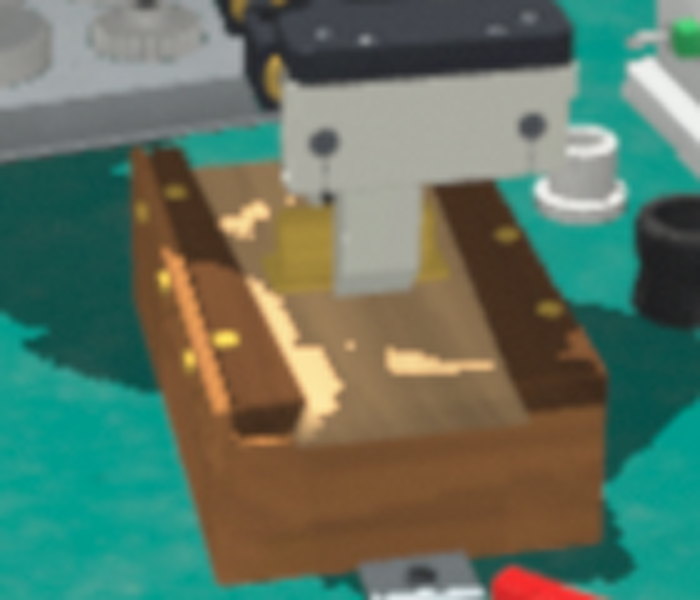

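The lid is under both rails with its nose almost at the far end of the case; continue pushing in small steps.

```bash
for i in 1 2; do python3 -m crank '[[-0.5,0,0.5,0,0],[-0.5,0,1,0,0],[-0.5,0,1.5,0,0],[-0.5,0,1.5,0,0],[-0.5,0,1.5,0,0]]' | grep -E 'pos|contact|grip'; done
```

```text
tool_pos: [0.4526, -0.3885, 0.2332]
contact_force: [0.9, 2.9, 0.4]
grip_force: 1.3
tool_pos: [0.4526, -0.389, 0.2332]
contact_force: [0.8, 7.5, 2.9]
grip_force: 4.0
```

```bash
python3 -m crank '[[-0.5,0,0.3,0,0],[-0.5,0,0.6,0,0],[-0.5,0,0.8,0,0],[-0.5,0,0.8,0,0],[-0.5,0,0.8,0,0]]' | grep -E 'pos|contact|grip'
```

```text
tool_pos: [0.4526, -0.3893, 0.2331]
contact_force: [2.2, 9.8, 4.5]
grip_force: 5.3
```

```bash
python3 -m crank '[[-0.5,0,0.2,0,0],[-0.5,0,0.4,0,0],[-0.5,0,0.6,0,0],[-0.5,0,0.6,0,0],[-0.5,0,0.6,0,0]]' | grep -E 'pos|contact|grip'
```

```text
tool_pos: [0.4526, -0.3894, 0.2331]
contact_force: [2.2, 12.4, 5.9]
grip_force: 6.3
```

```bash
python3 -m crank '[[-0.5,0,0.2,0,0],[-0.5,0,0.3,0,0],[-0.5,0,0.4,0,0],[-0.5,0,0.4,0,0],[-0.5,0,0.4,0,0],[-0.5,0,0.4,0,0]]' | grep -E 'pos|contact|grip'
```

```text
tool_pos: [0.4526, -0.3896, 0.2331]
contact_force: [2.2, 12.9, 6.3]
grip_force: 6.9
```

```bash
python3 -m crank '[[-0.5,0,0.2,0,0],[-0.5,0,0.2,0,0],[-0.5,0,0.2,0,0]]' | grep -E 'pos|contact|grip'; python3 -m crank '[[-0.5,0,-0.5,0,0],[-0.5,0,-1,0,0],[-0.5,0,-1.5,0,0],[-0.5,0,-2,0,0],[-0.5,0,-3,0,0],[-0.5,0,-4,0,0],[-0.5,0,-5,0,0],[-0.5,0,-6,0,0],[-0.5,0,-6.5,0,0],[-0.5,0,-6.5,0,0],[-0.5,0,-6.5,0,0]]'
```

```text
tool_pos: [0.4527, -0.3896, 0.2331]
contact_force: [2.3, 14.2, 6.1]
grip_force: 7.2
time: 23.42
tool_pos: [0.4528, -0.3858, 0.2332]
tool_rot: [3.141, -0.0, -0.083]
contact_force: [0.3, 0.3, -0.8]
opening: 0.0225
grip_force: 0.0
```

Unloaded and between the pads; now lift straight out and check.

```bash
python3 -m crank '[[-0.5,0,0,-3,0],[-0.5,0,0,-8,0],[-0.5,0,0,-16,0],[-0.5,0,0,-30,0],[-0.5,0,0,-60,0],[-0.5,0,0,-90,0],[-0.5,0,0,-110,0],[-0.5,0,0,-110,0],[-0.5,0,0,-110,0]]'; python3 - <<'E'
from h import *
p,d,c=cam('wrist'); save(p,'w6.png')
X=cloud(c,d)
m=np.zeros((480,640),bool); m[150:285,200:450]=1
Q=X[m&(d>0)]; k=Q[(Q[:,2]>.065)&(Q[:,2]<.08)]; print('pull',len(k),(k.min(0)+k.max(0))/2); q=Q[(Q[:,2]>.045)&(Q[:,2]<.06)];print(np.median(q[:,2]))
E
```

```text
time: 24.17
tool_pos: [0.4529, -0.3857, 0.3453]
tool_rot: [3.139, -0.003, -0.083]
contact_force: [0.8, 0.5, -0.8]
opening: 0.0229
grip_force: 0.0
pull 1543 [ 0.45321656 -0.3842889   0.06902888]
0.05170854954670989
```

View pics/w6.png

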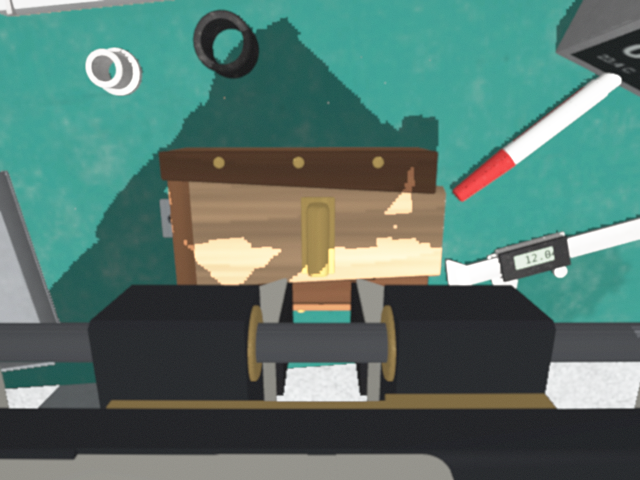

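The lid lies flat under both rails, its pull at (318,237) where the push left it; nothing else has moved.

```bash
python3 -c "
from cell import ticket;print(ticket.hand_in())"
```

```text
the job is handed in; nothing more can be done
None
```

I put the big brass weight back in its hole, knob up, then slid in the lid and wedged it with about 14 N; it held when I let go, nothing else looked moved, and I handed the job in at about 24 s (no verdict was shown).

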